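# Press the flatbread, ease the hood down and switch the griddle on

## Robot

A 6-joint arm with a two-finger parallel gripper is mounted at the origin on the work surface. World frame = base frame: x ahead of the robot, y to its left, z up, the work surface at z = 0. Lengths are in m, angles in rad, forces in N, time in s.
With the tool pointing down it reaches from about 0.4 to 0.825 m from the base axis. Payload 7 kg.
Tool frame: the origin (TCP) lies on the centre line of the jaws, within the pads' length; the fingertips stand 22 mm ahead of it and the grasp point (between the pads) lies 3 mm ahead of it; z points along the fingers, y is the line along which they close (so a half turn about z gives the same grasp; the last joint's range is limited). The gripper opens to 88 mm and grips with 3 to 60 N. Pads are 19 mm wide; open, the fingers measure 130 mm over their backs; the gripper's body (78 mm by 193 mm) begins 47 mm behind the grasp point.
Start: joints at [1.634, 0.359, 0.012, 0, -1.224, -0.288], TCP at [0.15, 0.658, 0.225] pointing down, gripper open.
Joint ranges: [-3.07, 3.07], [-1.43, 2.12], [-1.02, 1.25], [-3.03, 1.67], [-3.05, -0], [-3.03, 3.03]. Speed limits (rad/s): [2.39, 2.39, 3.01, 3.14, 3.14, 3.14].

## Interface

Orientations are given as [roll, pitch, yaw] about the fixed x, y, z axes, in that order (R = Rz(yaw) Ry(pitch) Rx(roll)).
In Python, from station import monitor, viewer, order gives the robot as it stands. The module is installed in compiled form; this text tells all that it offers.
- The arm moves only by the tool servo_tool, never from a script. Its argument "targets" is a list of rows, each an object with "angular": the turn, a rotation vector about the tool's x, y, z in degrees, a list of three; "xyz": the shift along the tool's x, y, z in cm, a list of three; "claw": the finger opening in cm, from 0 to 8.76. A call has 1 to 20 rows; each row shifts and turns the commanded pose from where the row before left it, along the tool's axes as they then stand; what a row does not reach is not made up. A row lasts 1/10 s, in which the tool goes at most 50 mm and 8.59 degrees, less where a joint would pass 70% of its speed; a pose out of reach is approached as far as the arm can. A call is refused whole if a number of a shift passes 5 or a number of a turn 8.59, either way. A call with a gripper value outside its range is refused whole. The fingers move at their own pace and stop on an object; "force" is the grip in N (left out, the last holds). Time passes only in rows, so rows that do not move let the fingers close. It gives the time, the measured TCP pose, the force, the opening and the grip force at its end, in the units of the state.
- monitor.get_state(): the state, without advancing time (a new reading comes with each control period).
- viewer.grab_frame(name): name is "scene" or "top" or "wrist"; returns a dict with "color" (384x512x3 uint8, blue, green, red), "fovy" (degrees; the focal length in pixels is half the picture's height over the tangent of half this angle, whatever the lens; pixels are square), "cx", "cy" (the principal point, pixels), "R" (3x3) and "t" (3): a world point X has camera coordinates R X + t. Camera axes: x right, y down, z forward; pixel columns grow to the right and rows downward; lengths in m; the calibration is good to about 2 mm. The wrist camera is an equidistant fisheye: a pixel r from the principal point sees the ray r / f radians off the axis. A picture is of the moment at which its call begins. There is no depth.
- order.job_done(): hands the job in; it is judged then, once.
The state is a dict: "t": time; "q": joint angles; "qd": joint speeds; "joint_efforts": joint torques, N m; "eef_pos": TCP position; "ee_rot": TCP orientation; "force": force on the tool from outside, world axes, zero at the start; "moment": the same for the moment, N m; "width": finger opening in m; "gripper_force": force on a finger pad.
Only numpy, scipy, OpenCV 4.12 (cv2) and the standard library are available. Lean on these libraries where they do the work, as an engineer would, in place of code of your own. Each camera call takes 0.05 s, during which the arm holds its last target. There are 200 camera calls.

## Task

Set the round bread press gently down on the flatbread that lies on the open griddle, wholly on the bread, then close the griddle's sprung hood by easing it all the way down without letting it slam. With the hood shut, first flip the supply isolator (the steel bat lever on the larger grey box) over to on, and then the griddle's own heater switch (the flat paddle lever on the smaller black box), each until it clicks over. Leave the other kitchen things where they are.

Things in the scene. Friction and masses are not known exactly. Their poses are not given: they have to be found in the camera images.
- griddle: Fixed round aluminium electric griddle, 204 mm across and 48 mm high, open at the start. Origin: centre of its underside, on the table. Its own x axis points from its centre to the hinge side; its handle side is at -x. A crisp flatbread, 140 mm across and 5 mm thick, is fixed on its centre.
- bread_centre (a point): Centre of the flatbread's upper face, 53 mm above the table; axes as the griddle's.
- hood (a joint): Hinge angle of the griddle's hood (a hollow aluminium dome, 184 mm across, 75 mm deep, 0.45 kg): 0 = shut down on the griddle, 1.6 rad = standing open against its stop, where it starts. An over-centre spring and its weight hold it open above about 1.1 rad, and below that pull it shut with growing strength (about 3 N downwards at the handle when nearly shut), so it slams if let go.
- hood_handle (a point): Grip point on the hood's round wooden handle (22 mm thick, 87 mm long from the hood's rim, straight, square to the hinge). The point is on the handle's axis, 30 mm short of its free end and 53 mm from the rim. Own -x axis points out along the handle to its free end, own y is the hinge axis. When shut the handle is level, 72 mm above the table, pointing away from the hinge; when open it stands upright, free end up, at about 295 mm.
- hood_hinge (a point): Point on the hood's hinge axis, 50 mm above the table, 100 mm from the griddle's centre. The axis is level, along own y. The handle point moves on a circle of 246 mm radius about it (245 mm out and 22 mm above the hinge when shut); in the griddle's frame the hood opens from -x upwards towards +x.
- press: Loose dark steel bread press, about 0.45 kg: flat disc 100 mm across and 11 mm thick with a wooden bar handle on two short posts. Origin: centre of the disc's underside. The bar runs along own y: 70 mm long, 20 mm wide (x), from 26 to 48 mm above the underside; grip it across its width.
- isolator_box: Fixed larger grey box 120 x 84 x 50 mm, the supply isolator. Origin: centre of its underside. Its lever swings along own x.
- isolator_pivot (a point): Pivot of the isolator lever, 50 mm above the table, over the box's centre; axes as the box's.
- isolator_tip (a point): Top end of the isolator's lever, a round steel bat 85 mm long from the pivot, 10 mm thick at the root and 20 mm near the top.
- isolator (a joint): Angle of the isolator lever: 0 = off, leaning 0.5 rad to the box's own -x, where it starts; 1.0 rad = on, leaning 0.5 rad to own +x. It snaps over at 0.5 (upright) and stays at either end; about 3 N at the tip starts it.
- heater_box: Fixed smaller black box 100 x 70 x 38 mm, the griddle's heater switch. Origin: centre of its underside. Its lever swings along own x.
- heater_pivot (a point): Pivot of the heater lever, 42 mm above the table, over the box's centre; axes as the box's.
- heater_tip (a point): Top end of the heater switch's lever, a flat grey paddle 70 mm long from the pivot, 30 mm wide across the swing and 9 mm thick.
- heater (a joint): Angle of the heater lever: 0 = off, leaning 0.5 rad to the box's own -x, where it starts; 1.0 rad = on, leaning 0.5 rad to own +x. It snaps over at 0.5 (upright) and stays at either end; about 3 N at the tip starts it.
- cup: Bystander: turquoise plastic cup, 76 mm across, 75 mm high. Origin: centre of its underside.
- bowl: Bystander: steel bowl, 144 mm across, 60 mm high. Origin: centre of its underside.
- spatula: Bystander: spatula 240 mm long, lying. Origin: middle of its length, underside.
- brush: Bystander: wooden pastry brush 190 mm long, lying. Origin: middle of its length, underside.
- oil: Bystander: glass oil bottle, 66 mm across, 200 mm high. Origin: centre of its underside.
- wafers: Bystander: stack of baked wafers, 136 mm across, 55 mm high. Origin: centre of its underside.
- jar: Bystander: glass jar, 72 mm across, 90 mm high. Origin: centre of its underside.

How it is judged:
By the outcome, as a careful person would: the job done as asked, in the order asked, and still so for the second after the job is handed in, with the robot touching nothing.
It also fails if it takes over 72 s, if anything falls off the work surface, if the arm or the gripper's body presses on something with over 40 N, if the wrist force passes 120 N, or if a joint passes its speed limit or range.

## Working session

There is one attempt and no reset: what is moved stays moved. The work goes in short steps, Python scripts to look and compute and a tool call to move; the robot and the scene stay as the last step left them, time stands still between calls to the robot, and variables do not carry over. Pictures are saved under pics/ and viewed, at most 10 in all, crops included, and the job is handed in when it is done.

Besides the shell and the picture viewer there is one more tool, called after "Emit:" as name(argument=value, ...) on one line, values as JSON. servo_tool: Moves the arm, as the interface text tells. Its arguments: {"type":"object","properties":{"targets":{"type":"array"},"force":{"type":"number"}},"required":["targets"]}

```bash
mkdir -p pics
cat > h.py <<'E'
import numpy as np, cv2
from station import monitor, viewer, order
from scipy.spatial.transform import Rotation as Ro
def grab(n,save=None):
    f=viewer.grab_frame(n)
    if save: cv2.imwrite('pics/'+save,f['color'])
    return f
def ray(f,u,v,fish=False):
    h=f['color'].shape[0]; F=h/2/np.tan(np.radians(f['fovy'])/2)
    d=np.array([(u-f['cx'])/F,(v-f['cy'])/F,1.])
    if fish:
        r=np.hypot(d[0],d[1]); d=np.array([d[0]/r*np.sin(r),d[1]/r*np.sin(r),np.cos(r)]) if r>0 else d
    R=np.array(f['R']);t=np.array(f['t'])
    return -R.T@t, R.T@d/np.linalg.norm(d)
def onz(f,u,v,z,fish=False):
    c,d=ray(f,u,v,fish); return c+d*(z-c[2])/d[2]
def tri(*rs):
    A=0;b=0
    for c,d in rs:
        P=np.eye(3)-np.outer(d,d);A=A+P;b=b+P@c
    return np.linalg.solve(A,b)
def proj(f,X,fish=False):
    h=f['color'].shape[0]; F=h/2/np.tan(np.radians(f['fovy'])/2)
    p=np.array(f['R'])@np.array(X)+np.array(f['t'])
    if fish:
        r=np.hypot(p[0],p[1]); th=np.arctan2(r,p[2]); return f['cx']+F*th*p[0]/r, f['cy']+F*th*p[1]/r
    return f['cx']+F*p[0]/p[2], f['cy']+F*p[1]/p[2]
def totool(dw):
    s=monitor.get_state(); return Ro.from_euler('xyz',s['ee_rot']).inv().apply(dw)*100
E
python3 - <<'E'
from h import *
import pickle
fs={n:grab(n) for n in('scene','top','wrist')}
pickle.dump(fs,open('f0.pkl','wb'))
for n in fs:
    f=fs[n];cv2.imwrite(f'pics/{n}0.png',cv2.resize(f['color'],(800,600),interpolation=cv2.INTER_CUBIC))
    print(n,f['fovy'],f['cx'],f['cy'],-np.array(f['R']).T@f['t'])
print(monitor.get_state())
E
```

```text
scene 44.66034715580152 257.3990076820921 187.51133968643433 [1.4373837  0.02571163 0.81761777]
top 52.45991913712352 256.62553679320814 190.80655951914818 [ 0.37932079 -0.05424195  1.33714626]
wrist 65.70646984690485 255.1920327227668 194.05685001496755 [0.23013076 0.63927869 0.38483098]
{'t': 0.15, 'q': array([ 1.63414105e+00,  3.59226568e-01,  1.12771165e-02, -2.61072171e-04,
       -1.22408365e+00, -2.88114203e-01]), 'qd': array([-0.0018224 , -0.00185996,  0.00297865,  0.00192012, -0.00130311,
       -0.00053525]), 'joint_efforts': array([-1.58538853e-03, -5.83271420e+01,  2.93291885e+01,  7.00120747e+00,
        8.84074165e-03, -1.01692622e-04]), 'eef_pos': array([0.15037674, 0.65766226, 0.22403741]), 'ee_rot': array([ 3.14033711e+00, -1.16116202e-04, -2.24858269e-01]), 'force': array([0.08784591, 0.10667694, 0.29661534]), 'moment': array([0.00079798, 0.01015976, 0.01094467]), 'gripper_force': 0.0, 'width': 0.08760672901792747}
```

View pics/top0.png

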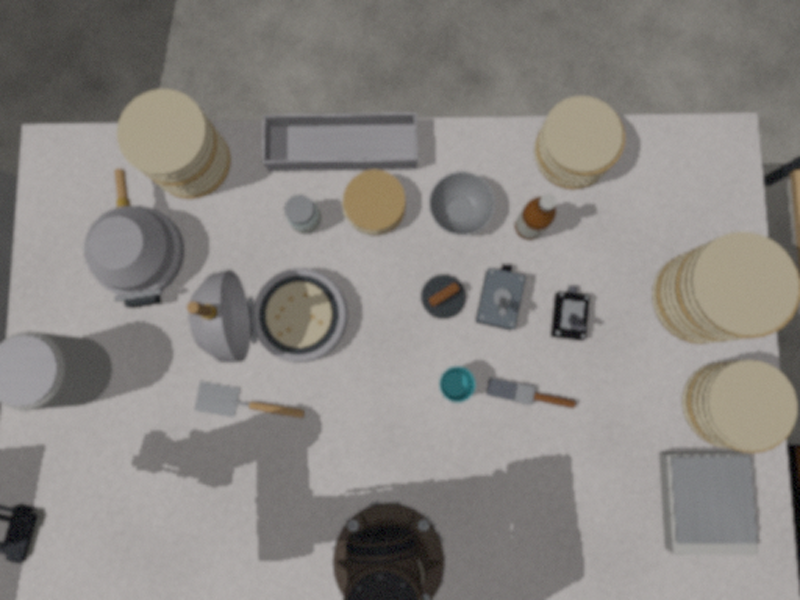

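View pics/scene0.png

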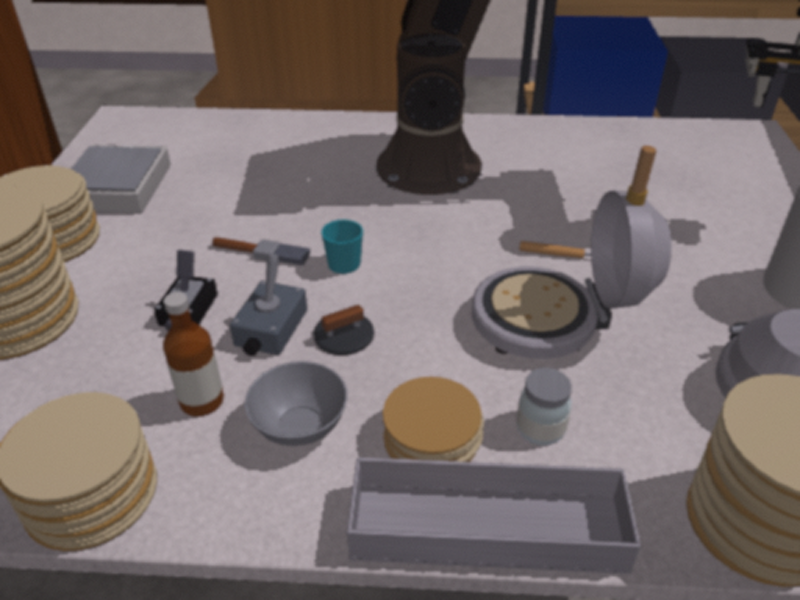

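The top view shows the griddle at (300,315) with its hood to the left and the handle top at (203,310). The press is at (443,296), the isolator at (502,297) and the heater at (571,314). I'll crop in for the levers.

Run:
```python
from h import *
import pickle
fs=pickle.load(open('f0.pkl','rb'))
def crop(n,u,v,w,h,k): return cv2.resize(fs[n]['color'][v:v+h,u:u+w],None,fx=k,fy=k,interpolation=cv2.INTER_CUBIC)
im=np.zeros((600,800,3),np.uint8)
a=crop('top',262,160,140,64,4.5);b=crop('scene',98,150,150,68,4.5)
im[:a.shape[0],:a.shape[1]]=a; im[290:290+b.shape[0],:b.shape[1]]=b
cv2.imwrite('pics/c1.png',im)
im=np.zeros((600,800,3),np.uint8)
a=crop('top',110,165,120,72,4);b=crop('scene',290,85,150,145,3.9)
im[:a.shape[0],:a.shape[1]//1]=a; 
im=np.zeros((600,800,3),np.uint8)
a=crop('top',110,165,120,72,3);b=crop('scene',295,88,140,144,3)
im[:a.shape[0],:360]=a; im[:432,370:790]=b
cv2.imwrite('pics/c2.png',im)
# bread mask in both views
for n,(u0,v0,u1,v1),z in (('top',(150,165,225,235),.053),('scene',(295,165,390,220),.053)):
    f=fs[n];hs=cv2.cvtColor(f['color'],cv2.COLOR_BGR2HSV)[v0:v1,u0:u1]
    m=cv2.inRange(hs,(10,45,90),(35,255,255))
    cs,_=cv2.findContours(m,0,1);c=max(cs,key=cv2.contourArea);c=cv2.convexHull(c)
    P=np.array([onz(f,p[0][0]+u0,p[0][1]+v0,z)[:2] for p in c],np.float32)
    print(n,'bread',cv2.minEnclosingCircle(P),cv2.fitEllipse(P))
for n,(u0,v0,u1,v1),z in (('top',(262,170,305,210),.011),('scene',(196,190,245,230),.011)):
    f=fs[n];g=cv2.cvtColor(f['color'],cv2.COLOR_BGR2HSV)[v0:v1,u0:u1]
    m=cv2.inRange(g,(0,0,0),(180,255,85))|cv2.inRange(g,(0,120,0),(20,255,200))
    cs,_=cv2.findContours(m,0,1);c=cv2.convexHull(max(cs,key=cv2.contourArea))
    P=np.array([onz(f,p[0][0]+u0,p[0][1]+v0,z)[:2] for p in c],np.float32)
    print(n,'press',cv2.minEnclosingCircle(P))
    m=cv2.inRange(g,(0,120,40),(20,255,220));cs,_=cv2.findContours(m,0,1);c=max(cs,key=cv2.contourArea)
    P=np.array([onz(f,p[0][0]+u0,p[0][1]+v0,.046)[:2] for p in c],np.float32)
    print('bar',cv2.minAreaRect(P))
```

```text
top bread ((0.5161265134811401, 0.1872435063123703), 0.06994905322790146) ((0.5163614749908447, 0.18769322335720062), (0.1357526183128357, 0.13870690762996674), 7.118798732757568)
scene bread ((0.5197725892066956, 0.18418852984905243), 0.07111257314682007) ((0.520165205001831, 0.18489907681941986), (0.1370268017053604, 0.1413048803806305), 101.14588928222656)
top press ((0.5571378469467163, -0.12442806363105774), 0.04717843607068062)
bar ((0.556415855884552, -0.12274836003780365), (0.019521618261933327, 0.06799254566431046), 31.982452392578125)
scene press ((0.5578435063362122, -0.12025219202041626), 0.05980275943875313)
bar ((0.568259060382843, -0.12069115042686462), (0.02936829999089241, 0.06719295680522919), 32.08165740966797)
```

View pics/c1.png

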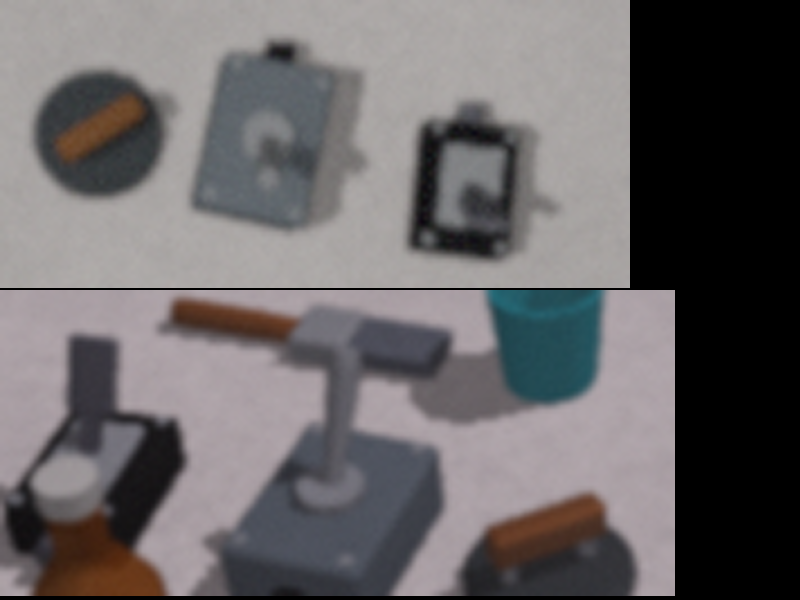

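View pics/c2.png

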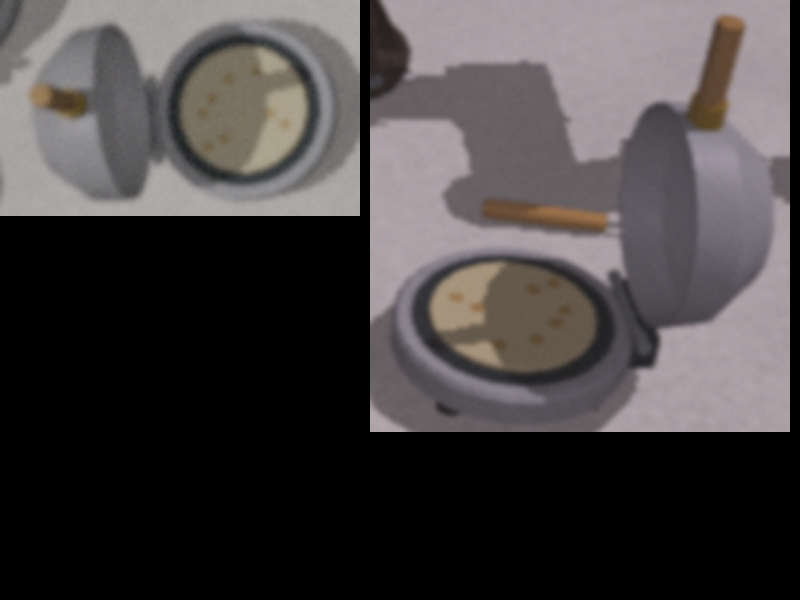

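Crop 1: the isolator box corners are at (225,52), (335,72), (300,230) and (192,208), and the heater's are at (425,118), (523,132), (508,260) and (410,247). Both levers lean towards the robot. Crop 2: the handle's free end is at (40,95) in the top view and (732,22) in the scene view.

Run:
```python
from h import *
import pickle
fs=pickle.load(open('f0.pkl','rb'));T=fs['top'];S=fs['scene']
def box(name,cs,z,L,hp):
    P=np.array([onz(T,262+u/4.5,160+v/4.5,z)[:2] for u,v in cs],np.float32)
    r=cv2.minAreaRect(P); c=P.mean(0); d=(P[0]+P[1]-P[2]-P[3]); yaw=np.arctan2(d[1],d[0])
    print(name,c,r[1],'yaw',np.degrees(yaw))
    ax=np.array([np.cos(yaw),np.sin(yaw)])
    X=np.r_[c-ax*L*np.sin(.5),hp+L*np.cos(.5)]
    u,v=proj(T,X);a=((u-262)*4.5,(v-160)*4.5);u,v=proj(S,X);print('tip',X,a,(u-98)*4.5,(v-150)*4.5+290)
box('iso',[(225,52),(335,72),(300,230),(192,208)],.05,.085,.05)
box('heat',[(425,118),(523,132),(508,260),(410,247)],.038,.070,.042)
def tp(u,v):return ray(T,110+u/3,165+v/3)
def sp(u,v):return ray(S,(u-370)/3+295,v/3+88)
E=tri(tp(40,95),sp(732,22));print('handle end',E)
H=onz(T,110+157/3,165+118/3,.05);print('hinge',H)
g=np.array([.517,.187]);print('ang',np.degrees(np.arctan2(*(E[:2]-g)[::-1])),np.linalg.norm(E[:2]-g),np.degrees(np.arctan2(*(H[:2]-g)[::-1])),np.linalg.norm(H[:2]-g))
```

```text
iso [ 0.54430753 -0.2436307 ] (0.08243374526500702, 0.12217486649751663) yaw -13.731355
tip [ 0.50472106 -0.23395761  0.12459452] (np.float64(266.1918468462557), np.float64(182.98394667183328)) 349.36981466081 339.8230144729736
heat [ 0.50770384 -0.39455736] (0.07294704765081406, 0.09714837372303009) yaw -9.108109
tip [ 0.4745672  -0.38924491  0.10343078] (np.float64(485.13125798711917), np.float64(226.62392265082553)) 97.15764461685129 330.6979305440926
handle end [0.50080308 0.31791168 0.31965342]
hinge [0.50563092 0.28293301 0.05      ]
ang 97.05302035750314 0.1319098433451983 96.75863222983551 0.09660433498555289
```

Emit:
servo_tool(targets=[{"xyz":[0,0,-3],"angular":[0,0,7.5]},{"xyz":[0,0,-3],"angular":[0,0,7.5]},{"xyz":[0,0,-3],"angular":[0,0,7.5]},{"xyz":[0,0,-3],"angular":[0,0,7.5]},{"xyz":[0,0,-3],"angular":[0,0,7.5]},{"xyz":[0,0,-3],"angular":[0,0,7.5]},{"xyz":[4.4,0.35,0]},{"xyz":[4.4,0.35,0]},{"xyz":[4.4,0.35,0]},{"xyz":[4.4,0.35,0]},{"xyz":[4.4,0.35,0]},{"xyz":[4.4,0.35,0]},{"xyz":[4.4,0.35,0]},{"xyz":[4.4,0.35,0]},{"xyz":[4.4,0.35,0]},{"xyz":[4.4,0.35,0]},{"xyz":[4.4,0.35,0]},{"xyz":[4.4,0.35,0]},{"xyz":[4.4,0.35,0]},{"xyz":[4.4,0.35,0]}])

```text
invalid input
```

Emit:
servo_tool(targets=[{"xyz":[4.4,0.35,0]},{"xyz":[4.4,0.35,0]},{"xyz":[4.4,0.35,0]},{"xyz":[4.4,0.35,2]},{"xyz":[4,0.3,4]},{"xyz":[2,0,4]},{"xyz":[0,0,4]},{"xyz":[0,0,4]},{"xyz":[0,0,2]},{"xyz":[0,0,0]},{"xyz":[0,0,0]}])

```text
invalid input
```

Emit:
servo_tool(targets=[{"xyz":[0,0,-3],"angular":[0,0,7.5],"claw":8.7},{"xyz":[0,0,-3],"angular":[0,0,7.5],"claw":8.7},{"xyz":[0,0,-3],"angular":[0,0,7.5],"claw":8.7},{"xyz":[0,0,-3],"angular":[0,0,7.5],"claw":8.7},{"xyz":[0,0,-3],"angular":[0,0,7.5],"claw":8.7},{"xyz":[0,0,-3],"angular":[0,0,7.5],"claw":8.7},{"xyz":[4.4,0.35,0],"angular":[0,0,0],"claw":8.7},{"xyz":[4.4,0.35,0],"angular":[0,0,0],"claw":8.7},{"xyz":[4.4,0.35,0],"angular":[0,0,0],"claw":8.7},{"xyz":[4.4,0.35,0],"angular":[0,0,0],"claw":8.7},{"xyz":[4.4,0.35,0],"angular":[0,0,0],"claw":8.7},{"xyz":[4.4,0.35,0],"angular":[0,0,0],"claw":8.7},{"xyz":[4.4,0.35,0],"angular":[0,0,0],"claw":8.7},{"xyz":[4.4,0.35,0],"angular":[0,0,0],"claw":8.7},{"xyz":[4.4,0.35,0],"angular":[0,0,0],"claw":8.7},{"xyz":[4.4,0.35,0],"angular":[0,0,0],"claw":8.7},{"xyz":[4.4,0.35,0],"angular":[0,0,0],"claw":8.7},{"xyz":[4.4,0.35,0],"angular":[0,0,0],"claw":8.7},{"xyz":[4.4,0.35,0],"angular":[0,0,0],"claw":8.7},{"xyz":[4.4,0.35,0],"angular":[0,0,0],"claw":8.7}])

```text
t: 2.15
eef_pos: [0.4367, 0.1084, 0.4049]
ee_rot: [-3.141, 0.0, -1.01]
force: [0.5, 0.7, 0.1]
width: 0.087
gripper_force: 0.0
```

Emit:
servo_tool(targets=[{"xyz":[4.4,0.35,0],"angular":[0,0,0],"claw":8.7},{"xyz":[4.4,0.35,0],"angular":[0,0,0],"claw":8.7},{"xyz":[4.4,0.35,1],"angular":[0,0,0],"claw":8.7},{"xyz":[4.4,0.35,3],"angular":[0,0,0],"claw":8.7},{"xyz":[4.3,0.3,4],"angular":[0,0,0],"claw":8.7},{"xyz":[3,0.2,4],"angular":[0,0,0],"claw":8.7},{"xyz":[1,0.1,4],"angular":[0,0,0],"claw":8.7},{"xyz":[0,0,4],"angular":[0,0,0],"claw":8.7},{"xyz":[0,0,2],"angular":[0,0,0],"claw":8.7},{"xyz":[0,0,0],"angular":[0,0,0],"claw":8.7}])

```text
t: 3.15
eef_pos: [0.5506, -0.1118, 0.1891]
ee_rot: [3.136, 0.003, -1.011]
force: [0.1, 1.1, -0.0]
width: 0.0871
gripper_force: 0.0
```

Run:
```python
from h import *
f=grab('wrist');g=cv2.cvtColor(f['color'],cv2.COLOR_BGR2HSV)
s=monitor.get_state();print(s['eef_pos'],s['ee_rot'])
im=cv2.resize(f['color'],(800,600));cv2.imwrite('pics/w1.png',im)
m=cv2.inRange(g,(0,110,40),(20,255,230))
cs,_=cv2.findContours(m,0,1)
for c in sorted(cs,key=cv2.contourArea)[-4:]:
    P=np.array([onz(f,p[0][0],p[0][1],.046,True)[:2] for p in c],np.float32)
    print(cv2.contourArea(c),c.mean(0),cv2.minAreaRect(P))
```

```text
[ 0.55216425 -0.11180991  0.19163085] [ 3.13867256e+00  1.18683784e-03 -1.01029548e+00]
18.0 [[308.56666667 322.71666667]] ((0.3833927512168884, 0.01599915325641632), (0.020469635725021362, 0.013234357349574566), 27.796079635620117)
23.5 [[110.28571429 264.95604396]] ((0.6510897874832153, 0.0804833173751831), (0.009416187182068825, 0.04116406664252281), 6.133934020996094)
516.5 [[481.92473118 113.84946237]] ((0.35693851113319397, -0.3436904847621918), (0.0793752521276474, 0.01841043308377266), 77.7247085571289)
1076.5 [[255.52903226 166.8       ]] ((0.5574656128883362, -0.12533551454544067), (0.018740683794021606, 0.06891878694295883), 31.74605369567871)
```

View pics/w1.png

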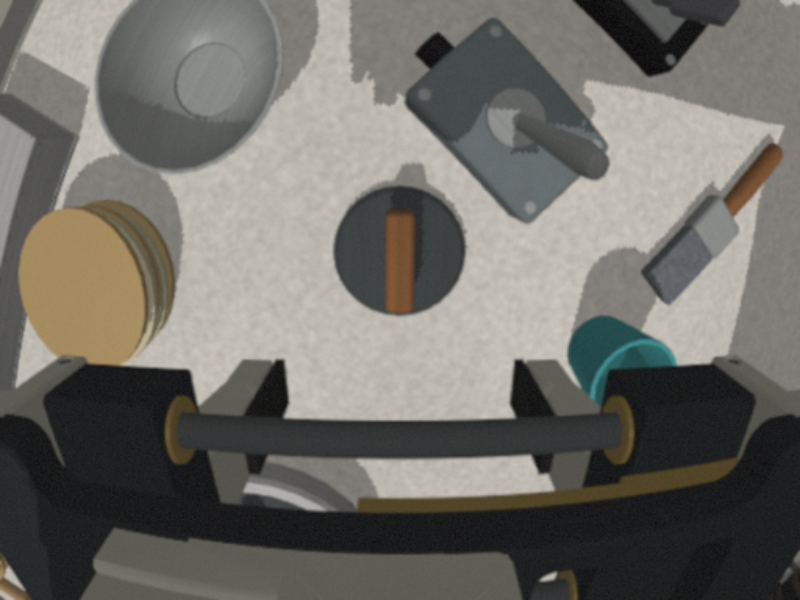

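The wrist view shows the bar at about (400,262), lined up with the jaws, and nothing is in the fingers' way.

Emit:
servo_tool(targets=[{"xyz":[1.4,0.3,3],"angular":[0,0,0],"claw":8.0},{"xyz":[0,0,4],"angular":[0,0,0],"claw":7.0},{"xyz":[0,0,4],"angular":[0,0,0],"claw":6.0},{"xyz":[0,0,3],"angular":[0,0,0],"claw":6.0},{"xyz":[0,0,1],"angular":[0,0,0],"claw":6.0},{"xyz":[0,0,0],"angular":[0,0,0],"claw":6.0},{"xyz":[0,0,0],"angular":[0,0,0],"claw":1.5},{"xyz":[0,0,0],"angular":[0,0,0],"claw":1.5},{"xyz":[0,0,0],"angular":[0,0,0],"claw":1.5},{"xyz":[0,0,0],"angular":[0,0,0],"claw":1.5},{"xyz":[0,0,0],"angular":[0,0,0],"claw":1.5}], force=30)

```text
t: 4.3
eef_pos: [0.5581, -0.125, 0.0433]
ee_rot: [-3.141, -0.0, -1.01]
force: [0.3, 1.1, -0.7]
width: 0.0254
gripper_force: 0.0
```

Emit:
servo_tool(targets=[{"xyz":[0,0,0],"angular":[0,0,0],"claw":1.5},{"xyz":[0,0,0],"angular":[0,0,0],"claw":1.5},{"xyz":[0,0,0],"angular":[0,0,0],"claw":1.5},{"xyz":[0,0,-1],"angular":[0,0,0],"claw":1.5},{"xyz":[0,0,-3],"angular":[0,0,0],"claw":1.5},{"xyz":[0,0,-4],"angular":[0,0,6.25],"claw":1.5},{"xyz":[0,0,-4],"angular":[0,0,6.25],"claw":1.5},{"xyz":[0,0,-4],"angular":[0,0,6.25],"claw":1.5},{"xyz":[0,0,-2],"angular":[0,0,6.25],"claw":1.5},{"xyz":[-2,0,0],"angular":[0,0,0],"claw":1.5},{"xyz":[-4,0,0],"angular":[0,0,0],"claw":1.5},{"xyz":[-4,0,0],"angular":[0,0,0],"claw":1.5},{"xyz":[-4,0,0],"angular":[0,0,0],"claw":1.5},{"xyz":[-4,0,0],"angular":[0,0,0],"claw":1.5},{"xyz":[-4,0,0],"angular":[0,0,0],"claw":1.5},{"xyz":[-4,0,0],"angular":[0,0,0],"claw":1.5},{"xyz":[-3,0,0],"angular":[0,0,0],"claw":1.5},{"xyz":[-2,0,0],"angular":[0,0,0],"claw":1.5},{"xyz":[0,0,0],"angular":[0,0,0],"claw":1.5},{"xyz":[0,0,0],"angular":[0,0,0],"claw":1.5}])

```text
t: 6.3
eef_pos: [0.5187, 0.1827, 0.2223]
ee_rot: [3.14, -0.0, -1.446]
force: [0.1, -0.2, -4.0]
width: 0.0189
gripper_force: 30.0
```

Run:
```python
from h import *
f=grab('wrist')
s=monitor.get_state();print(s['eef_pos'],s['ee_rot'],s['width'],s['force'],s['gripper_force'])
cv2.imwrite('pics/w2.png',cv2.resize(f['color'],(800,600)))
S=grab('scene');cv2.imwrite('pics/s2.png',cv2.resize(S['color'][60:240,230:470],(800,600)))
for p in [(.517,.187,.053)]: print(np.array(proj(f,p,True))*800/512)
```

```text
[0.5188961  0.18218844 0.22235556] [ 3.14044324e+00 -3.66566799e-04 -1.44639089e+00] 0.019139236505340315 [ 0.48109365 -0.64887486 -5.06901189] 29.99168336391449
[400.64246378 280.96843497]
```

View pics/w2.png

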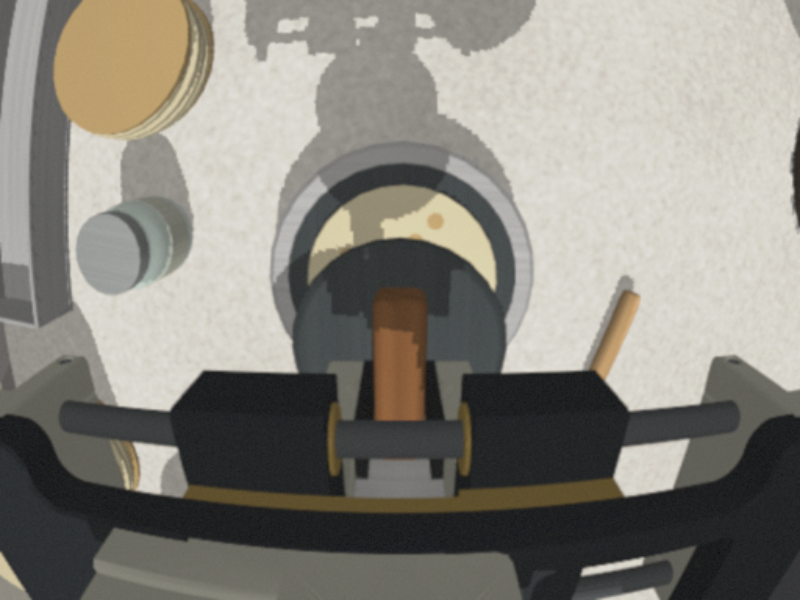

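The wrist view shows the press held level, with its disc at about (400,330), above the bread. The bread centre projects to (401,281).

Emit:
servo_tool(targets=[{"xyz":[-0.4,0,2],"angular":[0,0,0],"claw":1.5},{"xyz":[0,0,3],"angular":[0,0,0],"claw":1.5},{"xyz":[0,0,3],"angular":[0,0,0],"claw":1.5},{"xyz":[0,0,2],"angular":[0,0,0],"claw":1.5},{"xyz":[0,0,1],"angular":[0,0,0],"claw":1.5},{"xyz":[0,0,0.7],"angular":[0,0,0],"claw":1.5},{"xyz":[0,0,0.4],"angular":[0,0,0],"claw":1.5},{"xyz":[0,0,0.1],"angular":[0,0,0],"claw":1.5},{"xyz":[0,0,0.1],"angular":[0,0,0],"claw":1.5},{"xyz":[0,0,0],"angular":[0,0,0],"claw":1.5}])

```text
t: 7.4
eef_pos: [0.5192, 0.1868, 0.1003]
ee_rot: [-3.141, 0.001, -1.446]
force: [-0.8, 0.7, -3.6]
width: 0.0191
gripper_force: 30.0
```

Emit:
servo_tool(targets=[{"xyz":[0,0,0.1],"angular":[0,0,0],"claw":1.5},{"xyz":[0,0,0.1],"angular":[0,0,0],"claw":1.5},{"xyz":[0,0,0.1],"angular":[0,0,0],"claw":1.5},{"xyz":[0,0,0],"angular":[0,0,0],"claw":1.5}])

```text
t: 7.8
eef_pos: [0.5188, 0.1865, 0.0965]
ee_rot: [3.141, -0.0, -1.446]
force: [0.1, 0.0, -4.5]
width: 0.0189
gripper_force: 30.0
```

Emit:
servo_tool(targets=[{"xyz":[0,0,0.05],"angular":[0,0,0],"claw":1.5},{"xyz":[0,0,0.05],"angular":[0,0,0],"claw":1.5},{"xyz":[0,0,0],"angular":[0,0,0],"claw":1.5}])

```text
t: 8.1
eef_pos: [0.519, 0.1866, 0.096]
ee_rot: [-3.141, -0.0, -1.446]
force: [-1.7, 0.2, 0.5]
width: 0.019
gripper_force: 30.0
```

Emit:
servo_tool(targets=[{"xyz":[0,0,0],"angular":[0,0,0],"claw":3.0},{"xyz":[0,0,0],"angular":[0,0,0],"claw":4.0},{"xyz":[0,0,0],"angular":[0,0,0],"claw":5.0},{"xyz":[0,0,0],"angular":[0,0,0],"claw":5.0},{"xyz":[0,0,-1],"angular":[0,0,0],"claw":5.0},{"xyz":[0,0,-3],"angular":[0,0,0],"claw":5.0},{"xyz":[0,0,-4],"angular":[0,0,0],"claw":6.0},{"xyz":[0,0,-4],"angular":[0,0,0],"claw":6.0},{"xyz":[0,0,-4],"angular":[0,0,0],"claw":6.0},{"xyz":[0,0,-4],"angular":[0,0,0],"claw":6.0},{"xyz":[0,0,-4],"angular":[0,0,0],"claw":6.0},{"xyz":[0,0,-4],"angular":[0,0,0],"claw":6.0},{"xyz":[0,0,-3],"angular":[0,0,0],"claw":6.0},{"xyz":[-2,0,0],"angular":[0,0,0],"claw":6.0},{"xyz":[-3,0,0],"angular":[0,0,0],"claw":6.0},{"xyz":[-3,0,0],"angular":[0,0,0],"claw":6.0},{"xyz":[-3,0,0],"angular":[0,0,0],"claw":6.0},{"xyz":[-1.7,0,0],"angular":[0,0,0],"claw":6.0},{"xyz":[0,0,0],"angular":[0,0,0],"claw":6.0}])

```text
t: 10.0
eef_pos: [0.5027, 0.3142, 0.4055]
ee_rot: [3.141, -0.0, -1.445]
force: [-0.4, -0.1, -0.3]
width: 0.0599
gripper_force: 0.0
```

Run:
```python
from h import *
f=grab('wrist');S=grab('scene');T=grab('top')
s=monitor.get_state();print(s['eef_pos'],s['ee_rot'],s['width'],s['force'])
im=np.zeros((600,800,3),np.uint8)
im[:300,:400]=cv2.resize(f['color'],(400,300))
im[300:,:400]=cv2.resize(T['color'][150:246,100:228],(400,300),interpolation=2)
im[300:,400:]=cv2.resize(S['color'][85:235,280:480],(400,300),interpolation=2)
cv2.imwrite('pics/m3.png',im)
# press bar check in scene
```

```text
[0.50318686 0.31200493 0.40608039] [-3.14133736e+00 -1.08541682e-04 -1.44649777e+00] 0.05994880621682019 [-0.69814999  0.44448925  0.04274706]
```

View pics/m3.png

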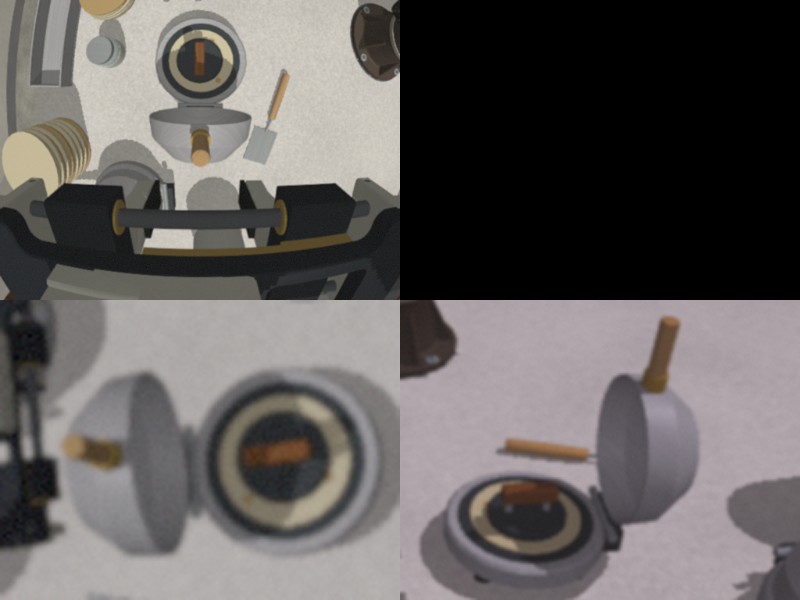

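The press lies wholly on the bread. The handle end is at (201,158) in the wrist quarter, so I'll compute its offset.

Run:
```python
from h import *
f=grab('wrist');g=cv2.cvtColor(f['color'],cv2.COLOR_BGR2HSV)
s=monitor.get_state();print(s['eef_pos'])
m=cv2.inRange(g,(8,70,120),(22,255,255));m[:150]=0;m[225:]=0;m[:,:235]=0;m[:,280:]=0
n,l,st,ce=cv2.connectedComponentsWithStats(m);i=1+st[1:,4].argmax();print(st[i],ce[i])
u,v=ce[i];print('end at z.325',onz(f,u,v,.325,True),onz(f,257,202,.325,True))
print(proj(f,(.501,.318,.322),True))
```

```text
[0.50326097 0.31178302 0.40614439]
[245 194  24  22 408] [256.61029412 203.93872549]
end at z.325 [0.50208713 0.31485187 0.325     ] [0.50197819 0.31305695 0.325     ]
(np.float64(257.37400100191536), np.float64(206.32096830468618))
```

Emit:
servo_tool(targets=[{"xyz":[-0.3,0,2],"angular":[0,0,0],"claw":6.0},{"xyz":[0,0,3],"angular":[0,0,0],"claw":5.0},{"xyz":[0,0,3],"angular":[0,0,0],"claw":5.0},{"xyz":[0,0,2],"angular":[0,0,0],"claw":5.0},{"xyz":[0,0,0.8],"angular":[0,0,0],"claw":5.0},{"xyz":[0,0,0],"angular":[0,0,0],"claw":4.0},{"xyz":[0,0,0],"angular":[0,0,0],"claw":3.0},{"xyz":[0,0,0],"angular":[0,0,0],"claw":1.5},{"xyz":[0,0,0],"angular":[0,0,0],"claw":1.5},{"xyz":[0,0,0],"angular":[0,0,0],"claw":1.5},{"xyz":[0,0,0],"angular":[0,0,0],"claw":1.5}], force=15)

```text
t: 11.3
eef_pos: [0.5016, 0.3156, 0.2988]
ee_rot: [3.14, 0.001, -1.446]
force: [-7.3, -1.3, 6.1]
width: 0.0219
gripper_force: 15.0
```

Run:
```python
import numpy as np
ph=list(np.arange(96.8,31,-3))+list(np.arange(30.8,11,-1.5))+list(np.arange(11,5.2,-.75))+[5.1]
ph=np.radians(ph);r=24.6
x=np.round(np.diff(np.cumsum(np.r_[0,np.diff(r*np.cos(ph))])),2);z=np.round(-np.diff(r*np.sin(ph)),2)
for i,(a,b) in enumerate(zip(x,z)): print(i,round(np.degrees(ph[i+1]),1),a,b,end=' | ')
print(x.sum(),z.sum())
```

```text
0 93.8 1.28 -0.12 | 1 90.8 1.29 -0.05 | 2 87.8 1.29 0.02 | 3 84.8 1.29 0.08 | 4 81.8 1.28 0.15 | 5 78.8 1.27 0.22 | 6 75.8 1.26 0.28 | 7 72.8 1.24 0.35 | 8 69.8 1.22 0.41 | 9 66.8 1.2 0.48 | 10 63.8 1.17 0.54 | 11 60.8 1.14 0.6 | 12 57.8 1.11 0.66 | 13 54.8 1.07 0.71 | 14 51.8 1.03 0.77 | 15 48.8 0.99 0.82 | 16 45.8 0.95 0.87 | 17 42.8 0.9 0.92 | 18 39.8 0.85 0.97 | 19 36.8 0.8 1.01 | 20 33.8 0.74 1.05 | 21 30.8 0.69 1.09 | 22 29.3 0.32 0.56 | 23 27.8 0.31 0.57 | 24 26.3 0.29 0.57 | 25 24.8 0.28 0.58 | 26 23.3 0.26 0.59 | 27 21.8 0.25 0.59 | 28 20.3 0.23 0.6 | 29 18.8 0.22 0.61 | 30 17.3 0.2 0.61 | 31 15.8 0.18 0.62 | 32 14.3 0.17 0.62 | 33 12.8 0.15 0.63 | 34 11.3 0.13 0.63 | 35 11.0 0.02 0.13 | 36 10.2 0.06 0.32 | 37 9.5 0.06 0.32 | 38 8.8 0.05 0.32 | 39 8.0 0.05 0.32 | 40 7.3 0.04 0.32 | 41 6.5 0.04 0.32 | 42 5.8 0.03 0.32 | 43 5.1 0.03 0.28 | 27.43 22.26
```

Emit:
servo_tool(targets=[{"xyz":[0,0.1,0],"angular":[0,0,0],"claw":1.5},{"xyz":[0.6,0,-0.06],"angular":[0,0,0],"claw":1.5},{"xyz":[0.68,0,-0.06],"angular":[0,0,0],"claw":1.5},{"xyz":[1.29,0,-0.05],"angular":[0,0,0],"claw":1.5},{"xyz":[1.29,0,0.02],"angular":[0,0,0],"claw":1.5},{"xyz":[1.29,0,0.08],"angular":[0,0,0],"claw":1.5}])

```text
t: 11.9
eef_pos: [0.5074, 0.2642, 0.2991]
ee_rot: [3.141, 0.001, -1.446]
force: [-6.2, 0.2, 3.6]
width: 0.0214
gripper_force: 15.0
```

Emit:
servo_tool(targets=[{"xyz":[1.28,0.1,0.15],"angular":[0,0,0],"claw":1.5},{"xyz":[1.27,0,0.22],"angular":[0,0,0],"claw":1.5},{"xyz":[1.26,0,0.28],"angular":[0,0,0],"claw":1.5},{"xyz":[1.24,0,0.35],"angular":[0,0,0],"claw":1.5},{"xyz":[1.22,0,0.41],"angular":[0,0,0],"claw":1.5},{"xyz":[1.2,0,0.48],"angular":[0,0,0],"claw":1.5},{"xyz":[1.17,0,0.54],"angular":[0,0,0],"claw":1.5},{"xyz":[1.14,0,0.6],"angular":[0,0,0],"claw":1.5}])

```text
t: 12.7
eef_pos: [0.5186, 0.1649, 0.2687]
ee_rot: [3.14, -0.002, -1.447]
force: [-6.5, -3.8, 7.4]
width: 0.0215
gripper_force: 15.0
```

Emit:
servo_tool(targets=[{"xyz":[1.11,0.1,0.66],"angular":[0,0,0],"claw":1.5},{"xyz":[1.07,0,0.71],"angular":[0,0,0],"claw":1.5},{"xyz":[1.03,0,0.77],"angular":[0,0,0],"claw":1.5},{"xyz":[0.99,0,0.82],"angular":[0,0,0],"claw":1.5},{"xyz":[0.95,0,0.87],"angular":[0,0,0],"claw":1.5},{"xyz":[0.9,0,0.92],"angular":[0,0,0],"claw":1.5},{"xyz":[0.85,0,0.97],"angular":[0,0,0],"claw":1.5},{"xyz":[0.8,0,1.01],"angular":[0,0,0],"claw":1.5}])

```text
t: 13.5
eef_pos: [0.5272, 0.0874, 0.2009]
ee_rot: [3.14, -0.004, -1.447]
force: [-3.3, -7.9, 5.3]
width: 0.0213
gripper_force: 15.0
```

Emit:
servo_tool(targets=[{"xyz":[0.84,0.05,1.0],"angular":[0,0,0],"claw":1.5},{"xyz":[0.79,0,1.04],"angular":[0,0,0],"claw":1.5},{"xyz":[0.37,0,0.56],"angular":[0,0,0],"claw":1.5},{"xyz":[0.36,0,0.57],"angular":[0,0,0],"claw":1.5},{"xyz":[0.29,0,0.57],"angular":[0,0,0],"claw":1.5},{"xyz":[0.28,0,0.58],"angular":[0,0,0],"claw":1.5},{"xyz":[0.26,0,0.59],"angular":[0,0,0],"claw":1.5},{"xyz":[0.25,0,0.59],"angular":[0,0,0],"claw":1.5}])

```text
t: 14.3
eef_pos: [0.5309, 0.0542, 0.1453]
ee_rot: [3.139, -0.003, -1.447]
force: [-0.6, -9.9, 0.8]
width: 0.0211
gripper_force: 15.0
```

Emit:
servo_tool(targets=[{"xyz":[0.26,0,0.6],"angular":[0,0,0],"claw":1.5},{"xyz":[0.25,0,0.61],"angular":[0,0,0],"claw":1.5},{"xyz":[0.24,0,0.61],"angular":[0,0,0],"claw":1.5},{"xyz":[0.22,0,0.62],"angular":[0,0,0],"claw":1.5},{"xyz":[0.2,0,0.6],"angular":[0,0,0],"claw":1.5},{"xyz":[0.18,0,0.6],"angular":[0,0,0],"claw":1.5},{"xyz":[0.13,0,0.5],"angular":[0,0,0],"claw":1.5},{"xyz":[0.06,0,0.4],"angular":[0,0,0],"claw":1.5},{"xyz":[0,0,0],"angular":[0,0,0],"claw":1.5}])

```text
t: 15.2
eef_pos: [0.5326, 0.0392, 0.0993]
ee_rot: [3.139, -0.002, -1.447]
force: [-1.3, -7.7, -0.7]
width: 0.0218
gripper_force: 15.0
```

Emit:
servo_tool(targets=[{"xyz":[0.06,0,0.3],"angular":[0,0,0],"claw":1.5},{"xyz":[0.06,0,0.3],"angular":[0,0,0],"claw":1.5},{"xyz":[0.05,0,0.3],"angular":[0,0,0],"claw":1.5},{"xyz":[0.05,0,0.3],"angular":[0,0,0],"claw":1.5},{"xyz":[0.04,0,0.3],"angular":[0,0,0],"claw":1.5},{"xyz":[0.02,0,0.25],"angular":[0,0,0],"claw":1.5},{"xyz":[0.02,0,0.2],"angular":[0,0,0],"claw":1.5},{"xyz":[0,0,0],"angular":[0,0,0],"claw":1.5}])

```text
t: 16.0
eef_pos: [0.533, 0.0359, 0.08]
ee_rot: [3.139, -0.003, -1.447]
force: [1.1, -10.6, -0.3]
width: 0.0213
gripper_force: 15.0
```

Emit:
servo_tool(targets=[{"xyz":[0,0,0.1],"angular":[0,0,0],"claw":1.5},{"xyz":[0,0,0.1],"angular":[0,0,0],"claw":1.5},{"xyz":[0,0,0.1],"angular":[0,0,0],"claw":1.5},{"xyz":[0,0,0],"angular":[0,0,0],"claw":1.5}])

```text
t: 16.4
eef_pos: [0.533, 0.0356, 0.0772]
ee_rot: [3.139, -0.003, -1.447]
force: [1.2, -11.7, -1.1]
width: 0.0215
gripper_force: 15.0
```

Emit:
servo_tool(targets=[{"xyz":[0,0,0.1],"angular":[0,0,0],"claw":1.5},{"xyz":[0,0,0.1],"angular":[0,0,0],"claw":1.5},{"xyz":[0,0,0.1],"angular":[0,0,0],"claw":1.5},{"xyz":[0,0,0],"angular":[0,0,0],"claw":1.5}])

```text
t: 16.8
eef_pos: [0.5329, 0.0354, 0.0742]
ee_rot: [3.139, -0.003, -1.447]
force: [1.1, -12.6, -0.7]
width: 0.0213
gripper_force: 15.0
```

Emit:
servo_tool(targets=[{"xyz":[0,0,0.1],"angular":[0,0,0],"claw":1.5},{"xyz":[0,0,0.1],"angular":[0,0,0],"claw":1.5},{"xyz":[0,0,0],"angular":[0,0,0],"claw":1.5}])

```text
t: 17.1
eef_pos: [0.533, 0.0353, 0.0722]
ee_rot: [3.139, -0.003, -1.447]
force: [2.0, -13.9, -0.5]
width: 0.0213
gripper_force: 15.0
```

Emit:
servo_tool(targets=[{"xyz":[0,0,0.1],"angular":[0,0,0],"claw":1.5},{"xyz":[0,0,0.1],"angular":[0,0,0],"claw":1.5},{"xyz":[0,0,0.1],"angular":[0,0,0],"claw":1.5},{"xyz":[0,0,0],"angular":[0,0,0],"claw":1.5}])

```text
t: 17.5
eef_pos: [0.533, 0.0352, 0.0692]
ee_rot: [3.139, -0.003, -1.447]
force: [1.9, -13.8, -1.1]
width: 0.0214
gripper_force: 15.0
```

Run:
```python
from h import *
S=grab('scene');f=grab('wrist')
a=cv2.resize(S['color'][130:220,270:420],(800,480),interpolation=2)
im=np.zeros((600,800,3),np.uint8)
im[:240,:400]=a[::2,::2]; im[:360,400:]=cv2.resize(f['color'][150:380,130:386],(400,360),interpolation=2)
im=im[:360]
cv2.imwrite('pics/h1.png',im)
s=monitor.get_state();print(s['eef_pos'],s['force'],s['moment'])
```

```text
[0.53299477 0.03517934 0.06927741] [  1.85987864 -14.61497762  -0.2660507 ] [-5.1575697  -0.71030329 -0.04241358]
```

View pics/h1.png

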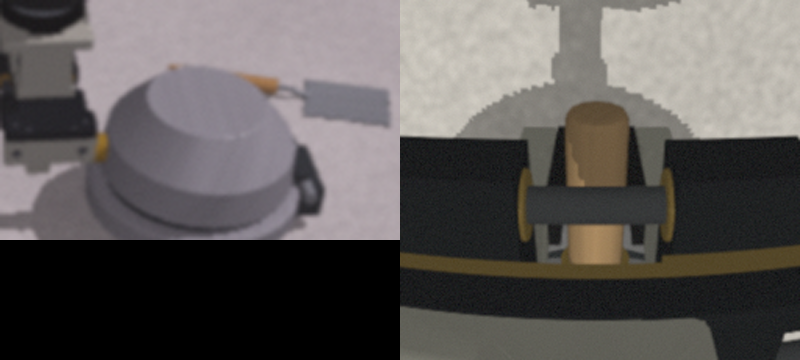

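The scene crop shows the hood almost shut, with a thin dark line under its front rim. The wrist crop shows the handle level and centred. I'll take off the radial load, then press on.

Emit:
servo_tool(targets=[{"xyz":[0.15,0,0],"angular":[0,0,0],"claw":1.5},{"xyz":[0.15,0,0],"angular":[0,0,0],"claw":1.5},{"xyz":[0.15,0,0],"angular":[0,0,0],"claw":1.5},{"xyz":[0,0,0],"angular":[0,0,0],"claw":1.5}])

```text
t: 18.0
eef_pos: [0.5331, 0.0348, 0.0688]
ee_rot: [3.14, 0.002, -1.448]
force: [-6.3, 7.9, -3.6]
width: 0.0215
gripper_force: 15.0
```

Emit:
servo_tool(targets=[{"xyz":[0,0,0.1],"angular":[0,0,0],"claw":1.5},{"xyz":[0,0,0.1],"angular":[0,0,0],"claw":1.5},{"xyz":[0,0,0.1],"angular":[0,0,0],"claw":1.5},{"xyz":[0,0,0],"angular":[0,0,0],"claw":1.5}])

```text
t: 18.4
eef_pos: [0.5332, 0.0344, 0.0658]
ee_rot: [3.139, 0.001, -1.447]
force: [-4.8, 5.6, -3.5]
width: 0.0215
gripper_force: 15.0
```

Emit:
servo_tool(targets=[{"xyz":[-0.2,0,0.1],"angular":[0,0,0],"claw":1.5},{"xyz":[0,0,0.1],"angular":[0,0,0],"claw":1.5},{"xyz":[0,0,0.1],"angular":[0,0,0],"claw":1.5},{"xyz":[0,0,0.1],"angular":[0,0,0],"claw":1.5},{"xyz":[0,0,0],"angular":[0,0,0],"claw":1.5}])

```text
t: 18.9
eef_pos: [0.5331, 0.0344, 0.0622]
ee_rot: [3.139, -0.001, -1.447]
force: [-2.4, -6.7, -2.5]
width: 0.0214
gripper_force: 15.0
```

Emit:
servo_tool(targets=[{"xyz":[0,0,0.1],"angular":[0,0,0],"claw":1.5},{"xyz":[0,0,0.1],"angular":[0,0,0],"claw":1.5},{"xyz":[0,0,0.1],"angular":[0,0,0],"claw":1.5},{"xyz":[0,0,0],"angular":[0,0,0],"claw":1.5}])

```text
t: 19.3
eef_pos: [0.5331, 0.0342, 0.0592]
ee_rot: [3.139, -0.002, -1.447]
force: [-1.7, -8.4, -1.7]
width: 0.0215
gripper_force: 15.0
```

Run:
```python
from h import *
S=grab('scene');T=grab('top');f=grab('wrist')
im=np.zeros((600,800,3),np.uint8)
im[:400]=cv2.resize(S['color'][140:220,290:450],(800,400),interpolation=2)
im[400:,:400]=cv2.resize(T['color'][160:240,130:290],(400,200),interpolation=2)
im[400:,400:]=cv2.resize(f['color'][180:330,105:405],(400,200),interpolation=2)
cv2.imwrite('pics/h2.png',im)
c,h=np.array([.518,.186]),np.array([.506,.285])
ax=np.array([np.cos(np.radians(97)),np.sin(np.radians(97))])
for th in(0,.05,.1):   # handle axis end and rim front in wrist/scene pixels
    for nm,rr,zz in(('end',.275,.022),('rimfront',.192,.0)):
        X=np.r_[c+ax*.1-ax*(rr*np.cos(th)-zz*np.sin(th)),.05+rr*np.sin(th)+zz*np.cos(th)]
        print(th,nm,X.round(3),'scene crop',(np.array(proj(S,X))-[290,140])*5,'wrist',np.array(proj(f,X,True)))
print(monitor.get_state()['force'],monitor.get_state()['eef_pos'])
```

```text
0 end [0.539 0.012 0.072] scene crop [-84.08545607 245.80345611] wrist [249.71629044 216.84994286]
0 rimfront [0.529 0.095 0.05 ] scene crop [ 78.28057857 271.61763283] wrist [250.74275058 310.93143093]
0.05 end [0.539 0.014 0.086] scene crop [-80.71251396 224.37243242] wrist [249.31227118 229.76990518]
0.05 rimfront [0.529 0.095 0.06 ] scene crop [ 79.91803976 257.09120493] wrist [250.60561836 319.7003633 ]
0.1 end [0.539 0.016 0.099] scene crop [-75.90749816 202.69730855] wrist [248.85686546 246.19769858]
0.1 rimfront [0.529 0.096 0.069] scene crop [ 82.51788303 242.40649408] wrist [250.46543585 329.53755521]
[-1.9261427  -6.92688096 -2.19020377] [0.53316237 0.03418666 0.05929543]
```

View pics/h2.png

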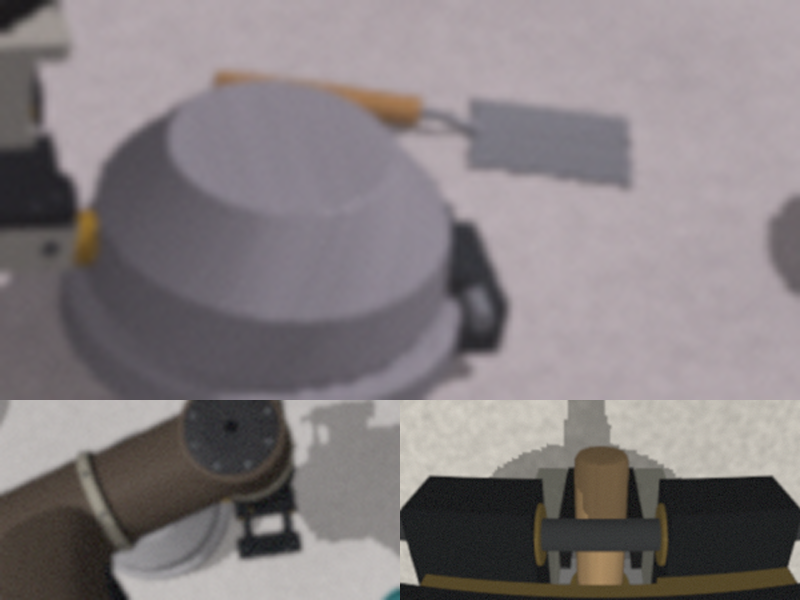

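The hood is nearly shut. The wrist view puts the handle end at about (256,223), which gives roughly 0.02 rad left. I'll keep easing it down.

Emit:
servo_tool(targets=[{"xyz":[0,0,0.1],"angular":[0,0,0],"claw":1.5},{"xyz":[0,0,0.1],"angular":[0,0,0],"claw":1.5},{"xyz":[0,0,0.1],"angular":[0,0,0],"claw":1.5},{"xyz":[0,0,0.1],"angular":[0,0,0],"claw":1.5},{"xyz":[0,0,0],"angular":[0,0,0],"claw":1.5}])

```text
t: 19.95
eef_pos: [0.5332, 0.0344, 0.0571]
ee_rot: [3.14, -0.002, -1.446]
force: [-9.4, -6.0, 17.3]
width: 0.0214
gripper_force: 15.0
```

```bash
cat > e.py <<'E'
from h import *
f=grab('wrist');g=cv2.cvtColor(f['color'],cv2.COLOR_BGR2HSV)
m=cv2.inRange(g,(5,60,60),(25,255,255));m[:195]=0;m[265:]=0;m[:,:230]=0;m[:,282:]=0
ys,xs=np.nonzero(m);print('mask top',ys.min(),xs.min(),xs.max(),len(ys))
s=monitor.get_state();t=s['eef_pos']
c=np.array([.518,.186]);ax=np.array([np.cos(np.radians(97)),np.sin(np.radians(97))])
for th in(0,.02,.04):
    X=np.r_[c+ax*.1-ax*(.275*np.cos(th)-.033*np.sin(th)),.05+.275*np.sin(th)+.033*np.cos(th)]
    print(th,'top edge',proj(f,X,True))
print(t,s['force'])
E
python3 e.py
```

```text
mask top 215 236 276 1922
0 top edge (np.float64(249.5033764263693), np.float64(226.30809594303545))
0.02 top edge (np.float64(249.32083468086267), np.float64(232.24329716123526))
0.04 top edge (np.float64(249.12882979670925), np.float64(238.7805281097596))
[0.53324863 0.03442155 0.05708587] [-10.14025561  -5.60805578  17.64124236]
```

Contact is felt at +17 N on z, so the hood is shut. I'll release, lift and turn towards the isolator.

Emit:
servo_tool(targets=[{"xyz":[0,0,-0.1],"angular":[0,0,0],"claw":2.2},{"xyz":[0,0,0],"angular":[0,0,0],"claw":3.0},{"xyz":[0,0,0],"angular":[0,0,0],"claw":4.0},{"xyz":[0,0,0],"angular":[0,0,0],"claw":5.0},{"xyz":[0,0,0],"angular":[0,0,0],"claw":5.0},{"xyz":[0,0,0],"angular":[0,0,0],"claw":5.0},{"xyz":[0,0,-1],"angular":[0,0,0],"claw":5.0},{"xyz":[0,0,-3],"angular":[0,0,0],"claw":5.0},{"xyz":[0,0,-4],"angular":[0,0,0],"claw":5.0},{"xyz":[0,0,-4],"angular":[0,0,0],"claw":3},{"xyz":[0,0,-4],"angular":[0,0,0],"claw":0},{"xyz":[0,0,-3],"angular":[0,0,-8],"claw":0},{"xyz":[0,0,0],"angular":[0,0,-8.5],"claw":0},{"xyz":[0,0,0],"angular":[0,0,-8.5],"claw":0},{"xyz":[0,0,0],"angular":[0,0,-8.5],"claw":0},{"xyz":[0,0,0],"angular":[0,0,-8.5],"claw":0},{"xyz":[0,0,0],"angular":[0,0,-8.5],"claw":0},{"xyz":[0,0,0],"angular":[0,0,-8.5],"claw":0},{"xyz":[0,0,0],"angular":[0,0,-8.5],"claw":0},{"xyz":[0,0,0],"angular":[0,0,-1.9],"claw":0}])

```text
t: 22.0
eef_pos: [0.5342, 0.0356, 0.2477]
ee_rot: [-3.141, -0.001, -0.23]
force: [0.0, -0.5, -0.9]
width: 0.0001
gripper_force: 0.0
```

Emit:
servo_tool(targets=[{"xyz":[0,2,0],"angular":[0,0,0],"claw":0},{"xyz":[0,3.5,0],"angular":[0,0,0],"claw":0},{"xyz":[0,4,0],"angular":[0,0,0],"claw":0},{"xyz":[0,4,0],"angular":[0,0,0],"claw":0},{"xyz":[-0.8,4,0],"angular":[0,0,0],"claw":0},{"xyz":[0,4,0],"angular":[0,0,0],"claw":0},{"xyz":[0,3.5,0],"angular":[0,0,0],"claw":0},{"xyz":[0,1.8,0],"angular":[0,0,0],"claw":0},{"xyz":[0,0,0],"angular":[0,0,0],"claw":0},{"xyz":[0,0,0],"angular":[0,0,0],"claw":0}])

```text
t: 23.0
eef_pos: [0.4638, -0.2232, 0.2474]
ee_rot: [-3.141, -0.001, -0.236]
force: [-0.3, 0.7, -0.9]
width: 0.0003
gripper_force: 0.0
```

Run:
```python
from h import *
f=grab('wrist');S=grab('scene')
im=np.zeros((600,800,3),np.uint8)
im[:450,:600]=cv2.resize(f['color'],(600,450))
im[450:,:]=0
im[390:600,450:800]=cv2.resize(S['color'][145:225,290:423],(350,210),interpolation=2)
cv2.imwrite('pics/i1.png',im)
s=monitor.get_state();print(s['eef_pos'],s['ee_rot'],s['width'],s['force'])
k=600/512
for X in [(.5443,-.2436,.05),(.5047,-.234,.1246),(.5077,-.3946,.042),(.4746,-.3892,.1034)]: print(X,np.array(proj(f,X,True))*k)
```

```text
[ 0.46417352 -0.22248689  0.24724634] [-3.14143572e+00 -4.95432752e-04 -2.34776471e-01] 0.00019559940254262886 [ 0.55191988 -0.35418369 -0.02769712]
(0.5443, -0.2436, 0.05) [299.75640087 120.77391973]
(0.5047, -0.234, 0.1246) [299.7820648  170.18661655]
(0.5077, -0.3946, 0.042) [441.50475904 127.03819735]
(0.4746, -0.3892, 0.1034) [466.32043842 164.36784285]
```

View pics/i1.png

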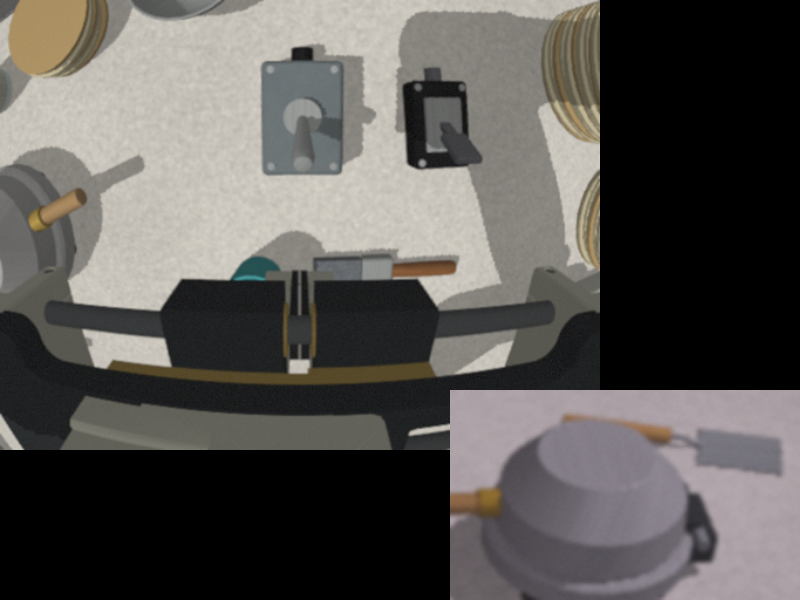

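The wrist view shows the isolator lever tip at (302,165) and the heater tip at (478,158), both as predicted. The hood looks fully shut. Pushing the isolator.

Emit:
servo_tool(targets=[{"xyz":[0,0.1,3],"angular":[0,0,0],"claw":0},{"xyz":[0,0,4],"angular":[0,0,0],"claw":0},{"xyz":[0,0,4],"angular":[0,0,0],"claw":0},{"xyz":[0,0,2],"angular":[0,0,0],"claw":0},{"xyz":[0.8,0,0],"angular":[0,0,0],"claw":0},{"xyz":[0.8,0,0],"angular":[0,0,0],"claw":0},{"xyz":[0.6,0,0],"angular":[0,0,0],"claw":0},{"xyz":[0.6,0,0],"angular":[0,0,0],"claw":0},{"xyz":[0.6,0,0],"angular":[0,0,0],"claw":0},{"xyz":[0.6,0,0],"angular":[0,0,0],"claw":0}])

```text
t: 24.1
eef_pos: [0.5, -0.233, 0.1179]
ee_rot: [3.141, 0.005, -0.236]
force: [-13.0, 5.4, 17.3]
width: 0.0007
gripper_force: 11.5
```

Emit:
servo_tool(targets=[{"xyz":[0.6,0,0],"angular":[0,0,0],"claw":0},{"xyz":[0.6,0,0],"angular":[0,0,0],"claw":0},{"xyz":[0.6,0,0],"angular":[0,0,0],"claw":0},{"xyz":[0.6,0,0],"angular":[0,0,0],"claw":0}])

```text
t: 24.5
eef_pos: [0.5267, -0.2392, 0.1174]
ee_rot: [-3.141, -0.001, -0.235]
force: [-0.4, -0.5, 0.7]
width: 0.0001
gripper_force: 0.4
```

Emit:
servo_tool(targets=[{"xyz":[0.6,0,0],"angular":[0,0,0],"claw":0},{"xyz":[0.6,0,0],"angular":[0,0,0],"claw":0},{"xyz":[0,0,0],"angular":[0,0,0],"claw":0}])

```text
t: 24.8
eef_pos: [0.5388, -0.2418, 0.1167]
ee_rot: [3.142, -0.0, -0.235]
force: [0.1, 0.3, -0.8]
width: 0.0005
gripper_force: 0.0
```

Emit:
servo_tool(targets=[{"xyz":[0,0,-3],"angular":[0,0,0],"claw":0},{"xyz":[0,0,-4],"angular":[0,0,0],"claw":0},{"xyz":[0,0,-4],"angular":[0,0,-4.5],"claw":0},{"xyz":[-1,2,-2],"angular":[0,0,0],"claw":0},{"xyz":[-2,3.5,0],"angular":[0,0,0],"claw":0},{"xyz":[-2,4,0],"angular":[0,0,0],"claw":0},{"xyz":[-2,4,0],"angular":[0,0,0],"claw":0},{"xyz":[-1.2,2,0],"angular":[0,0,0],"claw":0},{"xyz":[0,0,0],"angular":[0,0,0],"claw":0}])

```text
t: 25.7
eef_pos: [0.4305, -0.3839, 0.2468]
ee_rot: [3.142, 0.0, -0.16]
force: [0.6, 0.9, -0.2]
width: 0.0003
gripper_force: 0.0
```

```bash
cat > lev.py <<'E'
from h import *
import pickle
S=grab('scene');S0=pickle.load(open('f0.pkl','rb'))['scene']
s=monitor.get_state();print(s['eef_pos'],s['ee_rot'],s['force'])
G=lambda f:cv2.GaussianBlur(f['color'],(5,5),0).astype(int)
a,b=G(S0),G(S)
for nm,p,yaw,L,h in(('iso',(.5443,-.2436),-13.7,.085,.05),('heat',(.5077,-.3946),-9.1,.07,.042)):
    ax=np.array([np.cos(np.radians(yaw)),np.sin(np.radians(yaw))])
    for k,t in(('off',-.5),('up',0),('on',.5)):
        for fr in(.6,.9):
            X=np.r_[np.array(p)+ax*fr*L*np.sin(t),h+fr*L*np.cos(t)]
            u,v=np.round(proj(S,X)).astype(int); print(nm,k,fr,(u,v),a[v,u],b[v,u])
E
python3 lev.py
```

```text
[ 0.43146337 -0.38300681  0.24683166] [-3.14148128e+00 -8.48848610e-05 -1.59270812e-01] [ 1.03682074 -0.01435589 -0.40675712]
iso off 0.6 (np.int64(174), np.int64(174)) [98 91 93] [163 158 168]
iso off 0.9 (np.int64(175), np.int64(164)) [107  99 101] [70 63 63]
iso up 0.6 (np.int64(170), np.int64(178)) [111 105 111] [156 151 160]
iso up 0.9 (np.int64(169), np.int64(170)) [143 138 147] [162 157 167]
iso on 0.6 (np.int64(166), np.int64(186)) [91 81 76] [79 73 74]
iso on 0.9 (np.int64(162), np.int64(182)) [160 155 165] [112 104 106]
heat off 0.6 (np.int64(119), np.int64(170)) [62 54 57] [59 51 53]
heat off 0.9 (np.int64(119), np.int64(162)) [71 62 65] [64 56 58]
heat up 0.6 (np.int64(115), np.int64(173)) [62 54 57] [59 52 54]
heat up 0.9 (np.int64(114), np.int64(166)) [75 69 72] [64 57 60]
heat on 0.6 (np.int64(112), np.int64(179)) [85 81 86] [82 78 84]
heat on 0.9 (np.int64(109), np.int64(176)) [164 158 169] [161 156 166]
```

The isolator reads on. Now the heater.

Emit:
servo_tool(targets=[{"xyz":[0,0,3],"angular":[0,0,0],"claw":0},{"xyz":[0,0,4],"angular":[0,0,0],"claw":0},{"xyz":[0,0,4],"angular":[0,0,0],"claw":0},{"xyz":[0,0,3.5],"angular":[0,0,0],"claw":0},{"xyz":[0.8,0,0],"angular":[0,0,0],"claw":0},{"xyz":[0.8,0,0],"angular":[0,0,0],"claw":0},{"xyz":[0.6,0,0],"angular":[0,0,0],"claw":0},{"xyz":[0.6,0,0],"angular":[0,0,0],"claw":0},{"xyz":[0.6,0,0],"angular":[0,0,0],"claw":0},{"xyz":[0.6,0,0],"angular":[0,0,0],"claw":0}])

```text
t: 26.75
eef_pos: [0.4719, -0.3884, 0.1029]
ee_rot: [3.141, 0.001, -0.157]
force: [-11.7, 2.3, 13.9]
width: 0.0009
gripper_force: 9.1
```

Emit:
servo_tool(targets=[{"xyz":[0.6,0,0],"angular":[0,0,0],"claw":0},{"xyz":[0.6,0,0],"angular":[0,0,0],"claw":0},{"xyz":[0.6,0,0],"angular":[0,0,0],"claw":0},{"xyz":[0.6,0,0],"angular":[0,0,0],"claw":0},{"xyz":[0.6,0,0],"angular":[0,0,0],"claw":0},{"xyz":[0,0,0],"angular":[0,0,0],"claw":0}])

```text
t: 27.35
eef_pos: [0.5091, -0.3943, 0.1098]
ee_rot: [3.138, -0.016, -0.153]
force: [4.2, 13.5, 34.5]
width: 0.0003
gripper_force: 17.3
```

Emit:
servo_tool(targets=[{"xyz":[-0.5,0,-1],"angular":[0,0,0],"claw":0},{"xyz":[0,0,-4],"angular":[0,0,0],"claw":0},{"xyz":[0,0,-4],"angular":[0,0,0],"claw":0},{"xyz":[0,0,-4],"angular":[0,0,0],"claw":0},{"xyz":[-3,0,-2],"angular":[0,0,0],"claw":0},{"xyz":[-3,0,0],"angular":[0,0,0],"claw":0},{"xyz":[-1,0,0],"angular":[0,0,0],"claw":0},{"xyz":[0,0,0],"angular":[0,0,0],"claw":0}])

```text
t: 28.15
eef_pos: [0.4264, -0.3812, 0.2527]
ee_rot: [3.141, -0.001, -0.158]
force: [-0.0, -0.5, -0.3]
width: 0.0006
gripper_force: 0.0
```

```bash
python3 lev.py
```

```text
[ 0.42731442 -0.38141388  0.25236977] [ 3.14137957e+00 -8.31951626e-04 -1.57276199e-01] [0.85329229 0.39679921 0.25263169]
iso off 0.6 (np.int64(174), np.int64(174)) [98 91 93] [162 157 168]
iso off 0.9 (np.int64(175), np.int64(164)) [107  99 101] [70 62 63]
iso up 0.6 (np.int64(170), np.int64(178)) [111 105 111] [155 150 159]
iso up 0.9 (np.int64(169), np.int64(170)) [143 138 147] [161 156 167]
iso on 0.6 (np.int64(166), np.int64(186)) [91 81 76] [79 72 73]
iso on 0.9 (np.int64(162), np.int64(182)) [160 155 165] [112 104 106]
heat off 0.6 (np.int64(119), np.int64(170)) [62 54 57] [161 156 167]
heat off 0.9 (np.int64(119), np.int64(162)) [71 62 65] [ 97  94 101]
heat up 0.6 (np.int64(115), np.int64(173)) [62 54 57] [157 151 162]
heat up 0.9 (np.int64(114), np.int64(166)) [75 69 72] [141 136 146]
heat on 0.6 (np.int64(112), np.int64(179)) [85 81 86] [45 40 42]
heat on 0.9 (np.int64(109), np.int64(176)) [164 158 169] [77 68 72]
```

```bash
python3 -c "
from station import order
print(order.job_done())"
```

```text
the job is handed in; nothing more can be done
None
```

The job is handed in: the press is on the bread and the hood was eased shut without slamming. The isolator was flipped before the heater, both levers read on in the camera image, and the arm was clear of everything at 28 s. I didn't re-check the hood after the switches; pushing the heater lever gave a brief 34 N at the fingertips.

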